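# Park the camera and hold the viewer's amber lid at 45 degrees

## Robot

A 6-joint arm with a two-finger parallel gripper is mounted at the origin on the work surface. World frame = base frame: x ahead of the robot, y to its left, z up, the work surface at z = 0. Lengths are in m, angles in degrees, forces in N, time in s.
With the tool pointing down it reaches from about 0.275 to 0.85 m from the base axis. Payload 19 kg.
Tool frame: the origin (TCP) lies at the centre of the arm's flange, where the gripper is bolted on; the fingertips stand 173 mm ahead of it and the grasp point (between the pads) lies 155 mm ahead of it; z points along the fingers, y is the line along which they close (so a half turn about z gives the same grasp; the last joint's range is limited). The gripper opens to 85 mm and grips with 20 to 120 N. Pads are 22 mm wide; open, the fingers measure 114 mm over their backs; the gripper's body (76 mm by 85 mm) begins 54 mm behind the grasp point. The pads swing forward as they close: fully open they stand 13 mm farther back than shut.
Start: joints at [-83.193, 8.623, 82.357, -0, 89.026, -7.678], TCP at [0.144, -0.557, 0.405] pointing down, gripper open.
Joint ranges: [-160.23, 160.23], [-39.13, 120.54], [6.94, 153.29], [-79.49, 259.48], [9.18, 160.14], [-161.06, 161.06]. Speed limits (degrees/s): [108.29, 108.29, 127.2, 172.46, 172.46, 172.46].

## Interface

Orientations are given as [roll, pitch, yaw] about the fixed x, y, z axes, in that order (R = Rz(yaw) Ry(pitch) Rx(roll)).
In Python, from plant import ctrl gives the robot as it stands. The module is installed in compiled form; this text tells all that it offers.
- The arm moves only by the tool carry_out, never from a script. Its argument "rows" is a list of rows, each an object with "translation": the shift along the tool's x, y, z in m, a list of three; "delta_rot": the turn, a rotation vector about the tool's x, y, z in rad, a list of three. In form: [{"translation": [x, y, z], "delta_rot": [wx, wy, wz]}, ...]. A call has 1 to 8 rows; each row is the pose to reach, as a shift and turn from the pose commanded when the call began, along the tool's axes at that moment; what a row does not reach only later rows make up. A row lasts 1/8 s, in which the tool goes at most 62.5 mm and 10.7 degrees, less where a joint would pass 70% of its speed; a pose out of reach is approached as far as the arm can. A call with a gripper value outside its range is refused whole. "jaw" is the opening, from -1 (shut) to 1 (fully open), set as the call begins (left out, the last holds). The fingers move at their own pace and stop on an object; "grip_force" is the grip in N (left out, the last holds). Time passes only in rows, so rows that repeat a pose let the fingers close. It gives the time, the measured TCP pose, the force, the opening and the grip force at its end, in the units of the state.
- ctrl.read_state(): the state, without advancing time (a new reading comes with each control period).
- ctrl.camera(name): name is "scene" or "top" or "wrist"; returns a dict with "pixels" (384x512x3 uint8, blue, green, red), "vfov" (degrees; the focal length in pixels is half the picture's height over the tangent of half this angle, whatever the lens; pixels are square), "cx", "cy" (the principal point, pixels), "rvec" (rotation vector, rad) and "tvec" (3), from world to camera coordinates, as OpenCV has them. Camera axes: x right, y down, z forward; pixel columns grow to the right and rows downward; lengths in m; the calibration is good to about 2 mm. The wrist camera is an equidistant fisheye: a pixel r from the principal point sees the ray r / f radians off the axis. A picture is of the moment at which its call begins. There is no depth.
- ctrl.finish_job(): hands the job in; it is judged then, once.
Trained networks look in the newest picture that a camera, given by its name, has taken for a name from the list of things; names that differ only in an ending like _2 or _b are one class to them, and where a whole thing is asked for, a point or a joint stands for the part that bears it (a point fixed in the world has none). Each returns a list of dicts, best first, with "p" (0 to 1); they miss things now and then, are a little off and sometimes report something else, mostly with a low value. They report only what shows in the picture. A call takes as long as a camera call. They do not tell look-alikes from the thing itself.
- ctrl.look_for(camera, query): "rect" ([centre column, centre row, width, height] in pixels, round what is visible of it).
- ctrl.regions_of(camera, query): "region" (384x512 bool, what is visible of it) and "rect" ([centre column, centre row, width, height] in pixels, round what is visible of it).
The state is a dict: "time_s": time; "joint_positions": joint angles; "dq": joint speeds; "effort": joint torques, N m; "tool_pos": TCP position; "ee_rot": TCP orientation; "contact_force": force on the tool from outside, world axes, zero at the start; "torque": the same for the moment, N m; "gripper_width": finger opening in m; "grasp_force": force on a finger pad.
Only numpy, scipy, OpenCV 4.12 (cv2) and the standard library are available. Lean on these libraries where they do the work, as an engineer would, in place of code of your own. Each camera call takes 0.05 s, during which the arm holds its last target. There are 200 camera calls.

## Task

A colleague is about to work on the dish in the blue-light viewer and wants the amber lid held up as an eye shield. Loosen the orange clamp knob on the camera carriage about a quarter turn anticlockwise, slide the camera along its rail to the right (robot's right) all the way to the end stop, clear of the lid, and tighten the knob there again. Then lift the amber lid by its bar handle and hold it open at 45 degrees, finishing while still holding it (it falls shut by itself), and leave everything else on the bench where it stands.

Things in the scene. Friction and masses are not known exactly. Their poses are not given: they have to be found in the camera images.
- imaging_stand: Fixed stand: white viewer housing 210 x 250 mm, 86 mm high, on a dark base plate (x -130 to 165, y -265 to 145 mm, 6 thick); behind it two uprights carry an aluminium rail 30 x 30 mm along y at x = 135 mm, top 195 mm above the bench. Origin on the bench under the housing's centre; x points away from the robot to hinge and rail, y to the left along the rail, z up; yawed by up to 0.2 rad
- camera_carriage (a joint): position of the camera carriage on the rail, m: 0 at the left end stop, 0.200 at the right end stop, growing along the stand's -y (to the robot's right). It starts between 0 and 0.05, with the camera over the lid. With the clamp loose about 2 N slides it; clamped tight it resists some 40 N
- camera: blue 44 mm camera cube with a black lens (40 mm across) below, over the lid on a 28 mm wide bracket, 135 mm to the robot's side of the rail; moves with the carriage. Origin on the lens axis, 195 mm above the bench; lens to 46 mm below it, camera to 52 mm above it. While it is over the lid, the lid opens only about 15 degrees before it strikes the lens
- clamp_knob (a joint): angle of the carriage's clamp knob, rad: 0 tight, grows anticlockwise seen from above, stops at 1.5. The clamp grips below about 0.6 and is quite free above 0.8. It starts between 0 and 0.08; it stays where it is left; turning takes about 0.2 N m
- knob_grip (a point): middle of the orange T-bar of the clamp knob, on its vertical turning axis above the rail, 234 mm above the bench; moves with the carriage. The bar is 46 mm long, 12 thick, 26 high (13 mm below to 13 above this point). At knob angle 0 its length lies along the stand's x, across the rail. Axes turn with the knob: x along the bar, z up. The carriage's plate is 29 mm below this point
- lid_hinge (a joint): opening angle of the amber lid, rad: 0 shut (flat), 0.785 is 45 degrees, stop at 1.15; starts shut. The lid weighs about 0.25 to 0.5 kg and falls shut when let go
- amber_lid: amber see-through cover in a black frame, 195 x 220 mm, 30 mm deep, shut on the viewer with its top 116 mm above the bench. Origin on the hinge axis at its middle; x points away from the handle, y along the hinge, z up through the lid; turns with the lid
- lid_handle (a point): middle of the steel bar handle on the lid's top near its front edge: a round bar 10 mm thick, 90 mm long, parallel to the hinge, 32 mm above the lid. In the lid's frame 180 mm in front of and 60 mm above the hinge axis; shut, 148 mm above the bench. Moves on a 190 mm arc about the hinge axis; at 45 degrees it is 85 mm nearer to the robot than the axis and 258 mm above the bench
- hinge_axis (a point): middle of the lid's hinge axis at the viewer's rear edge, 98 mm behind the stand's origin, 88 mm above the bench; the axis is along the stand's y
- culture_dish: closed 88 mm culture dish, 16 mm high, green layer, lying on the lit window under the amber lid (origin under its centre, 86 mm above the bench)
- dish_stack: stack of three small dishes, 58 mm across, 42 mm high, on the stand's base plate to the right of the viewer, below the camera's parking place (origin under its centre)
- algae_bottle: bottle of green culture with blue cap, 68 mm across, 138 mm high (origin under its centre)
- media_bottle: clear glass bottle with blue cap and paper label, 68 mm across, 138 mm high (origin under its centre)
- tip_box: blue pipette-tip box with clear lid, 85 x 120 x 65 mm (origin under its centre)
- tube_rack: yellow rack of small capped tubes, 70 x 170 mm, 80 mm high with the tubes (origin under its centre)
- beaker: glass beaker, 66 mm across, 85 mm high (origin under its centre)
- loop_spatula: small spatula with green handle, about 190 mm long and 10 mm high, lying on the bench left of the stand (origin near the middle of its underside)
Not all that is in view belongs to the job. What is shaped like the dish_stack but purple is not meant.

How it is judged:
By the outcome, as a careful person would: the job done as asked, in the order asked, and still so for the second after the job is handed in, while the arm keeps its last pose, push and grip.
It also fails if it takes over 53 s, if anything falls off the work surface, if the arm or the gripper's body presses on something with over 40 N, if the wrist force passes 120 N, or if a joint passes its speed limit or range.

## Working session

There is one attempt and no reset: what is moved stays moved. The work goes in short steps, Python scripts to look and compute and a tool call to move; the robot and the scene stay as the last step left them, time stands still between calls to the robot, and variables do not carry over. Pictures are saved under pics/ and viewed, at most 10 in all, crops included, and the job is handed in when it is done.

Besides the shell and the picture viewer there is one more tool, called after "Emit:" as name(argument=value, ...) on one line, values as JSON. carry_out: Moves the arm, as the interface text tells. Its arguments: {"type":"object","properties":{"rows":{"type":"array"},"jaw":{"type":"number"},"grip_force":{"type":"number"}},"required":["rows"]}

```bash
mkdir -p pics; cat > h.py <<'E'
import numpy as np, cv2
from scipy.spatial.transform import Rotation as R
from plant import ctrl
def cam(n,save=None):
    c=ctrl.camera(n)
    if save: cv2.imwrite('pics/'+save,c['pixels'])
    return c
def ray(c,u,v):
    f=c['pixels'].shape[0]/2/np.tan(np.radians(c['vfov'])/2)
    M=cv2.Rodrigues(np.array(c['rvec'],float))[0]; t=np.array(c['tvec'],float).ravel()
    d=np.array([(u-c['cx'])/f,(v-c['cy'])/f,1.]); 
    return -M.T@t, M.T@d
def onz(c,u,v,z):
    o,d=ray(c,u,v); return o+d*(z-o[2])/d[2]
def proj(c,P):
    f=c['pixels'].shape[0]/2/np.tan(np.radians(c['vfov'])/2)
    M=cv2.Rodrigues(np.array(c['rvec'],float))[0]; t=np.array(c['tvec'],float).ravel()
    p=np.atleast_2d(P)@M.T+t
    return np.c_[c['cx']+f*p[:,0]/p[:,2],c['cy']+f*p[:,1]/p[:,2]]
E
python3 - <<'E'
from h import *
s=ctrl.read_state(); print(s)
ims=[]
for n in('scene','top'):
    c=cam(n); ims.append(c['pixels']); print(n,c['vfov'],c['cx'],c['cy'],ray(c,c['cx'],c['cy']))
    for q in('clamp_knob','camera','lid_handle','amber_lid','imaging_stand','dish_stack'):
        print(n,q,[(np.round(d['rect']),round(d['p'],2)) for d in ctrl.look_for(n,q)[:3]])
    cv2.imwrite(f'pics/{n}0.png',cv2.resize(c['pixels'],(800,600)))
E
```

```text
{'time_s': 0.0, 'joint_positions': array([-8.31931000e+01,  8.64933627e+00,  8.23906825e+01, -8.06920885e-04,
        8.90279011e+01, -7.67682888e+00]), 'dq': array([ 0.00840415, -0.02955667, -0.09694836, -0.02854973,  0.11596745,
       -0.13206816]), 'effort': array([ 1.86860321e-03, -7.13046241e+01, -5.70874286e+01,  6.29749138e-05,
        8.93839169e-03, -2.85235490e-05]), 'tool_pos': array([ 0.14379234, -0.55669003,  0.40411158]), 'ee_rot': array([-1.79932581e+02, -8.27354898e-03,  1.44837382e+01]), 'contact_force': array([-0.59520835,  0.0143531 ,  0.12403704]), 'torque': array([-0.00764056, -0.01064202,  0.03484842]), 'grasp_force': 0.0, 'gripper_width': 0.08530322519799051}
scene 55.825581224376215 255.8926398499066 197.48069253744947 (array([0.76958182, 0.55720226, 0.96240454]), array([-0.30758531, -0.52211183, -0.79548131]))
scene clamp_knob [(array([188., 204.,  21.,  16.]), 0.6), (array([214., 203.,  72.,  43.]), 0.37)]
scene camera [(array([238., 197.,  22.,  33.]), 0.81)]
scene lid_handle [(array([240., 214.,  85.,  79.]), 0.74)]
scene amber_lid [(array([241., 215.,  84.,  83.]), 0.57)]
scene imaging_stand [(array([231., 213., 132., 145.]), 0.66)]
scene dish_stack [(array([261., 144.,  14.,  16.]), 0.73), (array([213., 202.,  74.,  44.]), 0.62), (array([236., 122.,  16.,  14.]), 0.6)]
top 51.79325943906996 260.5407538006105 199.05244634652277 (array([0.31221839, 0.02093383, 1.54064308]), array([ 0.12277237, -0.0121217 , -0.99236083]))
top clamp_knob [(array([262., 151.,   7.,  14.]), 0.62)]
top camera [(array([254., 191.,  10.,  17.]), 0.45)]
top lid_handle [(array([256., 195.,  72.,  64.]), 0.84)]
top amber_lid [(array([258., 194.,  66.,  61.]), 0.96)]
top imaging_stand [(array([279., 192., 125., 103.]), 0.7)]
top dish_stack [(array([333., 261.,  15.,  15.]), 0.58), (array([305., 220.,  14.,  16.]), 0.48), (array([367., 254.,  19.,  13.]), 0.48)]
```

View pics/scene0.png

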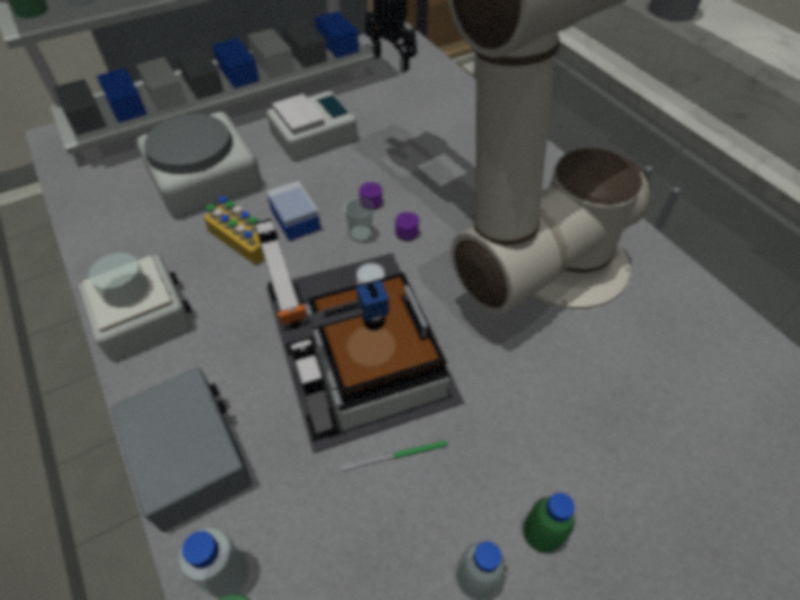

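View pics/top0.png

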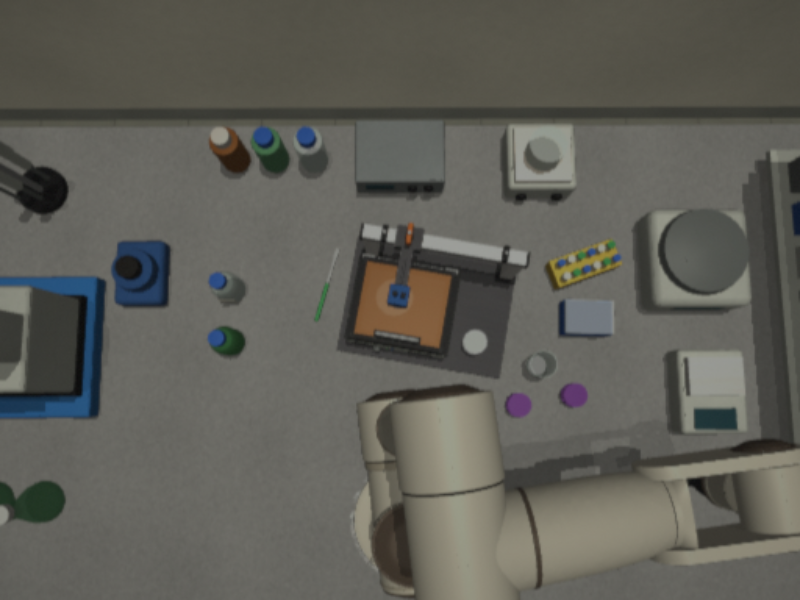

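The scene view shows the stand with the orange knob (290,315 of 800×600) and the camera over the lid. The top view shows the knob at (409,235), the camera at (398,295), the handle at (397,337) and the clear dish stack on the base plate at (475,342). The purple ones at (518,405) and (574,395) lie off the plate and are decoys. Next I'll fit the stand's pose.

```bash
cat > crop.py <<'E'
from h import *
c=cam('top'); t=c['pixels']
cv2.imwrite('pics/topc.png',cv2.resize(t[135:250,210:350],None,fx=5,fy=5,interpolation=cv2.INTER_CUBIC))
hsv=cv2.cvtColor(t,cv2.COLOR_BGR2HSV)
for n,cc in(('top',c),('scene',cam('scene'))):
    for q in('clamp_knob','amber_lid','camera','lid_handle','dish_stack','knob_grip'):
        for d in ctrl.regions_of(n,q)[:2]:
            m=d['region'].astype(np.uint8)
            ys,xs=np.nonzero(m); 
            print(n,q,round(d['p'],2),m.sum(),np.round([xs.mean(),ys.mean()],1),[np.round(z,1) for z in cv2.minAreaRect(np.c_[xs,ys].astype(np.float32))])
E
python3 crop.py
```

```text
top clamp_knob 0.2 8697 [274.  191.6] [array([277.1, 191.2]), array([110.4,  89. ]), np.float64(11.3)]
top amber_lid 0.72 2950 [257.6 196.4] [array([257.5, 195. ]), array([61.1, 54. ]), np.float64(10.2)]
top amber_lid 0.65 8655 [273.8 191.4] [array([276.6, 191.6]), array([111.1,  89.4]), np.float64(12.1)]
top camera 0.57 217 [254.3 190. ] [array([254., 190.]), array([16., 14.]), np.float64(90.0)]
top lid_handle 0.83 2872 [257.5 196.5] [array([257.1, 195.3]), array([60.8, 53.4]), np.float64(9.5)]
top dish_stack 0.75 226 [331.2 259. ] [array([331., 259.]), array([16., 16.]), np.float64(90.0)]
top dish_stack 0.64 194 [303.5 219. ] [array([303.5, 219. ]), array([14., 15.]), np.float64(90.0)]
top knob_grip 0.55 61 [261.7 149.6] [array([261.5, 149.5]), array([13.,  5.]), np.float64(90.0)]
top knob_grip 0.49 204 [303.5 218.7] [array([303.5, 218.5]), array([15., 15.]), np.float64(90.0)]
scene clamp_knob 0.68 163 [186.2 202.3] [array([185.7, 201.1]), array([14.4, 15.1]), np.float64(29.7)]
scene amber_lid 0.94 3973 [242.  218.3] [array([241.6, 213.4]), array([70.3, 74.2]), np.float64(73.3)]
sc
[... 213 characters left out ...]
.49 967 [149.8 146.5] [array([151.6, 146.3]), array([48.5, 25.8]), np.float64(35.3)]
scene lid_handle 0.93 3833 [242.2 219.1] [array([241.6, 213.3]), array([70.3, 72.7]), np.float64(72.4)]
scene lid_handle 0.35 942 [306.8 364.9] [array([306.6, 364.8]), array([29.5, 39.4]), np.float64(26.6)]
scene dish_stack 0.77 163 [237.2 123.3] [array([237.5, 122.7]), array([16.1, 12.2]), np.float64(33.7)]
scene dish_stack 0.75 254 [259.6 144.4] [array([259.5, 144.5]), array([17., 15.]), np.float64(90.0)]
scene knob_grip 0.54 205 [186.5 202. ] [array([187.1, 203.2]), array([14.1, 18.7]), np.float64(74.1)]
scene knob_grip 0.53 3785 [242.1 219.4] [array([241.4, 213.4]), array([71.2, 72.1]), np.float64(71.6)]
```

View pics/topc.png

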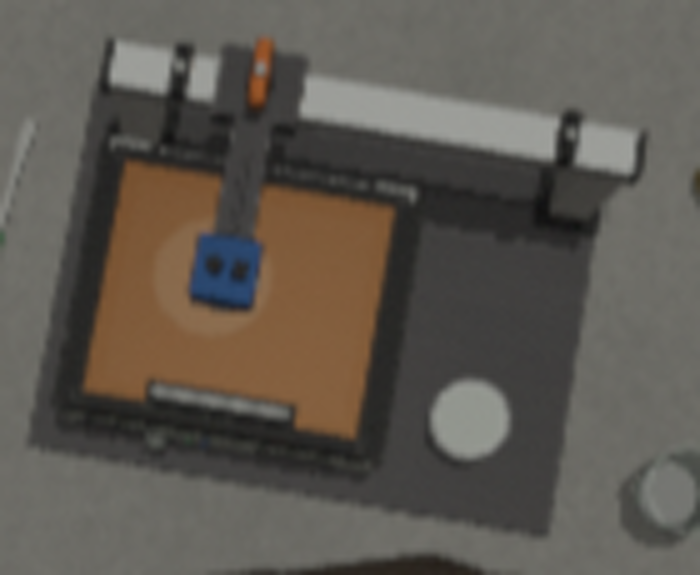

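```bash
cat > fit.py <<'E'
from h import *
from scipy.optimize import least_squares
c=cam('top'); s=cam('scene')
pk=lambda u,v:np.array([210+u/5-.4,135+v/5-.4])
# (pixel, local xyz, flags: 'k' y = carriage, 'r' only x known)
ob=[(pk(148,388),(-.082,.045,.148)),(pk(293,412),(-.082,-.045,.148)),
(pk(30,445),(-.130,.145,.006)),(pk(547,533),(-.130,-.265,.006)),
(pk(260,72),(.135,'k',.247)),(pk(230,262),(0,'k',.247)),
(pk(110,63),(.135,None,.195)),(pk(639,155),(.135,None,.195))]
def W(p,l):
    a=p[2]; return np.array([p[0]+np.cos(a)*l[0]-np.sin(a)*l[1],p[1]+np.sin(a)*l[0]+np.cos(a)*l[1],l[2]])
def res(p):
    o=[]
    for px,l in ob:
        P=onz(c,*px,l[2]); a=p[2]; d=P[:2]-p[:2]
        L=np.array([np.cos(a)*d[0]+np.sin(a)*d[1],-np.sin(a)*d[0]+np.cos(a)*d[1]])
        o.append(L[0]-l[0]); 
        if l[1] is not None: o.append(L[1]-(p[3] if l[1]=='k' else l[1]))
    return np.array(o)*1000
r=least_squares(res,[.5,0,-.15,.05],x_scale=[1,1,1,1],loss='soft_l1',f_scale=3)
p=r.x; print(np.round(p,4)); print(np.round(res(p),1))
pts={'handle':(-.082,0,.148),'knob':(.135,p[3],.234),'cam':(0,p[3],.195),'hinge':(.098,0,.088)}
for k,l in pts.items():
    w=W(p,l); print(k,np.round(w,4),'top',np.round(proj(c,w)[0],1),'scene',np.round(proj(s,w)[0],1))
np.save('p.npy',p)
# scene crop with overlay
im=cv2.resize(s['pixels'][150:285,160:310],None,fx=5,fy=5,interpolation=cv2.INTER_CUBIC)
for l in [(-.082,.045,.148),(-.082,-.045,.148),(-.13,.145,.006),(-.13,-.265,.006),(.165,.145,.006),(.135,p[3],.247),(.135+.023,p[3],.247),(.135-.023,p[3],.247),(0,p[3],.247)]:
    q=proj(s,W(p,l))[0]; u=((q-[160,150])*5+2).astype(int); cv2.circle(im,tuple(int(x) for x in u),4,(255,0,255),1)
cv2.imwrite('pics/scf.png',im)
E
python3 fit.py
```

```text
[ 0.5093  0.0137 -0.1778  0.0089]
[ 0.4  7.4  1.  -6.4  0.9 -2.1  1.5  2.  -2.8  1.   1.9 -1.  -1.2 -2.8]
handle [0.4286 0.0282 0.148 ] top [253.8 214.8] scene [264.8 195.1]
knob [ 0.6437 -0.0014  0.234 ] top [262.  149.2] scene [186.1 200.3]
cam [0.5109 0.0225 0.195 ] top [255.2 189.8] scene [237.8 195.2]
hinge [ 0.6057 -0.0036  0.088 ] top [262.1 168.8] scene [205.7 225. ]
```

View pics/scf.png

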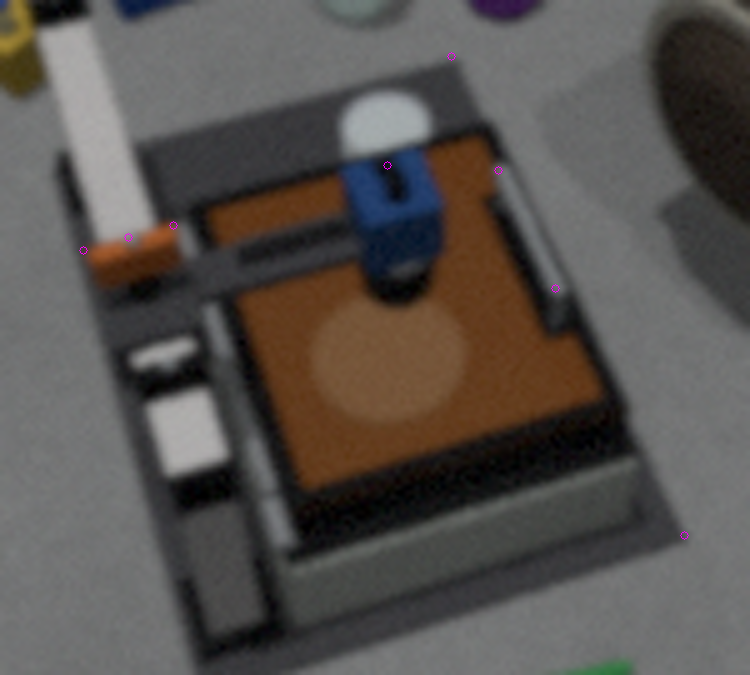

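The overlay agrees to about 1 px: knob at (133,245) against a predicted (128,238), and the handle bar from (500,170) to (558,300). I'll hover over the knob and refine with the wrist camera.

```bash
cat > to.py <<'E'
from h import *
import sys
# target: grasp-point world xyz, rotation matrix -> tool-frame shift/turn
def to(g,Rt,off=.155):
    s=ctrl.read_state(); p=np.array(s['tool_pos']); Rc=R.from_euler('xyz',s['ee_rot'],degrees=True)
    t=np.array(g)-Rt.apply([0,0,off])
    print('T',np.round(Rc.inv().apply(t-p),4),'r',np.round((Rc.inv()*Rt).as_rotvec(),4))
def down(yaw): return R.from_euler('xyz',[180,0,yaw],degrees=True)
if __name__=='__main__':
    a=[float(x) for x in sys.argv[1:]]; to(a[:3],down(a[3]))
    s=ctrl.read_state(); print(s['time_s'],s['tool_pos'],s['ee_rot'],s['joint_positions'],s['contact_force'],s['torque'],s['gripper_width'])
E
python3 to.py .644 0 .33 -10.2
```

```text
T [ 0.6235 -0.4139 -0.0803] r [-2.000e-04  0.000e+00  4.308e-01]
1.5 [ 0.14379062 -0.55671968  0.40463584] [-1.79991088e+02 -2.11233175e-04  1.44827743e+01] [-8.31935790e+01  8.62458835e+00  8.23586876e+01 -9.81289439e-04
  8.90255848e+01 -7.67633653e+00] [-0.20935409  0.40031474 -0.54970292] [-0.02574869  0.04327155  0.02064105] 0.08523131946034551
```

Emit:
carry_out(rows=[{"translation": [0.0,0.0,-0.06],"delta_rot": [0,0,0]},{"translation": [0.6235,-0.4139,-0.08],"delta_rot": [0,0,0.431]},{"translation": [0.6235,-0.4139,-0.08],"delta_rot": [0,0,0.431]},{"translation": [0.6235,-0.4139,-0.08],"delta_rot": [0,0,0.431]},{"translation": [0.6235,-0.4139,-0.08],"delta_rot": [0,0,0.431]},{"translation": [0.6235,-0.4139,-0.08],"delta_rot": [0,0,0.431]},{"translation": [0.6235,-0.4139,-0.08],"delta_rot": [0,0,0.431]},{"translation": [0.6235,-0.4139,-0.08],"delta_rot": [0,0,0.431]}], jaw=1)

```text
time_s: 2.5
tool_pos: [0.432, -0.2354, 0.4766]
ee_rot: [180.0, -0.0, -10.2]
contact_force: [0.2, -0.5, -0.5]
gripper_width: 0.0852
grasp_force: 0.0
```

```bash
python3 to.py .644 0 .33 -10.2
```

```text
T [ 0.1668 -0.2693 -0.0084] r [ 0.0003 -0.0006 -0.0003]
2.5 [ 0.43204278 -0.23541641  0.47655424] [ 1.79983976e+02 -3.47500326e-02 -1.02170135e+01] [-3.75662415e+01 -2.21450852e+00  8.55656503e+01  1.74296003e-03
  9.66106306e+01  6.26509782e+01] [ 0.18189813 -0.52412132 -0.47933943] [-0.05188809 -0.00782053 -0.0253405 ] 0.08521151440839973
```

Emit:
carry_out(rows=[{"translation": [0.167,-0.269,-0.008],"delta_rot": [0,0,0]},{"translation": [0.167,-0.269,-0.008],"delta_rot": [0,0,0]},{"translation": [0.167,-0.269,-0.008],"delta_rot": [0,0,0]},{"translation": [0.167,-0.269,-0.008],"delta_rot": [0,0,0]},{"translation": [0.167,-0.269,-0.008],"delta_rot": [0,0,0]},{"translation": [0.167,-0.269,-0.008],"delta_rot": [0,0,0]},{"translation": [0.167,-0.269,-0.008],"delta_rot": [0,0,0]}])

```text
time_s: 3.38
tool_pos: [0.6432, -0.002, 0.4839]
ee_rot: [180.0, 0.0, -10.2]
contact_force: [-1.0, 0.5, -1.0]
gripper_width: 0.0851
grasp_force: 0.0
```

```bash
cat >> h.py <<'E'
def wray(c,u,v):
    f=c['pixels'].shape[0]/2/np.tan(np.radians(c['vfov'])/2)
    M=cv2.Rodrigues(np.array(c['rvec'],float))[0]; t=np.array(c['tvec'],float).ravel()
    x,y=u-c['cx'],v-c['cy']; r=np.hypot(x,y); th=r/f
    d=np.array([x/r*np.sin(th),y/r*np.sin(th),np.cos(th)]) if r>0 else np.array([0,0,1.])
    return -M.T@t, M.T@d
def wonz(c,u,v,z):
    o,d=wray(c,u,v); return o+d*(z-o[2])/d[2]
E
python3 - <<'E'
from h import *
import pickle
c=cam('wrist'); pickle.dump(c,open('w1.pkl','wb'))
cv2.imwrite('pics/w1.png',cv2.resize(c['pixels'],(800,600)))
h=cv2.cvtColor(c['pixels'],cv2.COLOR_BGR2HSV); print(wray(c,c['cx']+.01,c['cy']),c['vfov'])
for q in('clamp_knob','lid_handle'):
    for d in ctrl.regions_of('wrist',q)[:2]:
        ys,xs=np.nonzero(d['region']); print(q,round(d['p'],2),np.round(d['rect'],1),cv2.minAreaRect(np.c_[xs,ys].astype(np.float32)),wonz(c,xs.mean(),ys.mean(),.247))
print(ctrl.read_state()['tool_pos'])
E
```

```text
(array([ 0.7082939 , -0.01392281,  0.45369664]), array([-0.26120837,  0.04661017, -0.96415646])) 65.70646984690485
[ 0.6425127  -0.0031617   0.48471556]
```

View pics/w1.png

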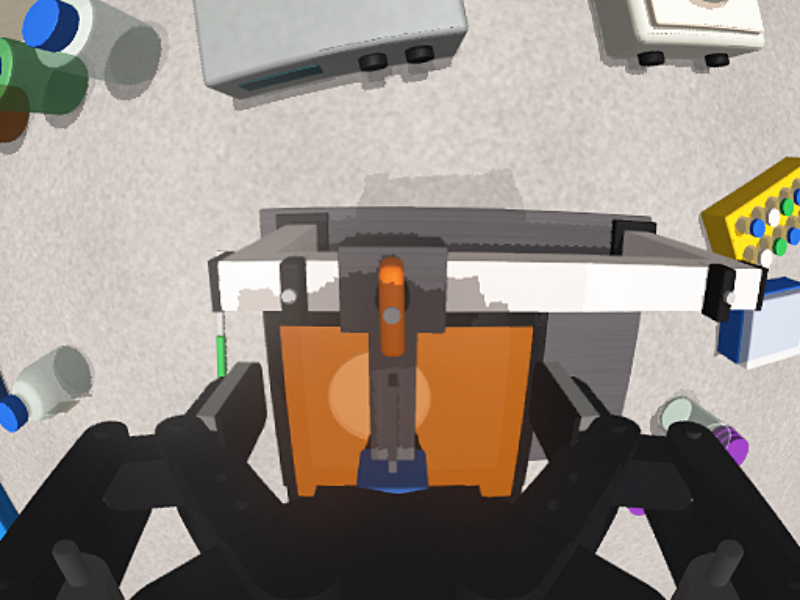

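The wrist view shows the T-bar's grey axis dot at (391,316) in the 800×600 picture. The bar points straight across the rail, the jaws straddle it, and the lid frame's rear edge runs from (265,326) to (548,326).

```bash
python3 - <<'E'
from h import *
import pickle
c=pickle.load(open('w1.pkl','rb')); k=.64
g=lambda u,v,z:np.round(wonz(c,(u+.5)*k-.5,(v+.5)*k-.5,z),4)
print('axis',g(391.5,316,.247),'bar ends',g(391,284,.247),g(392,355,.247))
a,b=g(220,310,.195),g(715,318,.195); print('rail near edge',a,b,np.degrees(np.arctan2(*(a-b)[:2]*[-1,1])))
a,b=g(265,326,.116),g(548,326,.116); print('lid',a,b,(a+b)/2,np.hypot(*(a-b)[:2]))
p=np.load('p.npy');print(p)
E
python3 to.py .644 -.0015 .234 -10.2
```

```text
axis [0.6421 0.0007 0.247 ] bar ends [ 0.6573 -0.0019  0.247 ] [0.6226 0.0041 0.247 ]
rail near edge [0.6473 0.1076 0.195 ] [ 0.5813 -0.2175  0.195 ] -11.475908551052392
lid [0.6093 0.1103 0.116 ] [ 0.5691 -0.1113  0.116 ] [ 5.892e-01 -5.000e-04  1.160e-01] 0.2252167844544451
[ 0.50927694  0.01372172 -0.17781133  0.00891035]
T [ 0.0011 -0.0019  0.0957] r [ 0.     -0.0005 -0.0015]
3.525 [ 0.6425127  -0.0031617   0.48471556] [ 1.79997322e+02 -2.94595164e-02 -1.02848606e+01] [-7.14587487e+00  1.62289651e+01  6.40732392e+01 -4.34879452e-03
  9.96685270e+01  9.31382549e+01] [-0.33658285  0.46721442  0.32852514] [0.05312331 0.02595894 0.00375509] 0.08494215099557523
```

Emit:
carry_out(rows=[{"translation": [0.0,-0.0035,0.03],"delta_rot": [0,0,0]},{"translation": [0.0,-0.0035,0.06],"delta_rot": [0,0,0]},{"translation": [0.0,-0.0035,0.085],"delta_rot": [0,0,0]},{"translation": [0.0,-0.0035,0.0955],"delta_rot": [0,0,0]},{"translation": [0.0,-0.0035,0.0955],"delta_rot": [0,0,0]}])

```text
time_s: 4.15
tool_pos: [0.6435, 0.0008, 0.389]
ee_rot: [-180.0, 0.0, -10.3]
contact_force: [0.0, -0.5, -0.0]
gripper_width: 0.0854
grasp_force: 0.0
```

Emit:
carry_out(rows=[{"translation": [0,0,0],"delta_rot": [0,0,0]},{"translation": [0,0,0],"delta_rot": [0,0,0]},{"translation": [0,0,0],"delta_rot": [0,0,0]},{"translation": [0,0,0],"delta_rot": [0,0,0]},{"translation": [0,0,0],"delta_rot": [0,0,0]},{"translation": [0,0,0],"delta_rot": [0,0,0]},{"translation": [0,0,0],"delta_rot": [0,0,0]},{"translation": [0,0,0],"delta_rot": [0,0,0]}], jaw=-1, grip_force=60)

```text
time_s: 5.15
tool_pos: [0.6437, 0.001, 0.3892]
ee_rot: [180.0, -0.0, -10.2]
contact_force: [-2.2, -5.4, 5.1]
gripper_width: 0.0143
grasp_force: 58.5
```

```bash
python3 to.py .643 0 .234 -10.2
```

```text
T [-0.0005  0.0011  0.0002] r [ 0.0007 -0.0005 -0.0005]
5.15 [0.6437064  0.00097417 0.38923899] [ 1.79958808e+02 -2.96496299e-02 -1.02288518e+01] [-6.75549874e+00  1.71357223e+01  7.38004089e+01 -4.29190141e-02
  8.90367695e+01  9.34740750e+01] [-2.18212509 -5.4190876   5.12621991] [-0.8162409   0.4449293   0.06712028] 0.014282386903230295
```

Emit:
carry_out(rows=[{"translation": [0,0,0],"delta_rot": [0,0,-0.18]},{"translation": [0,0,0],"delta_rot": [0,0,-0.36]},{"translation": [0,0,0],"delta_rot": [0,0,-0.54]},{"translation": [0,0,0],"delta_rot": [0,0,-0.72]},{"translation": [0,0,0],"delta_rot": [0,0,-0.9]},{"translation": [0,0,0],"delta_rot": [0,0,-1.08]},{"translation": [0,0,0],"delta_rot": [0,0,-1.24]},{"translation": [0,0,0],"delta_rot": [0,0,-1.38]}])

```text
time_s: 6.15
tool_pos: [0.6439, 0.0013, 0.3892]
ee_rot: [179.9, -0.0, 69.1]
contact_force: [1.2, -0.8, 3.5]
gripper_width: 0.0141
grasp_force: 58.5
```

```bash
python3 - <<'E'
from h import *
s=ctrl.read_state(); print(s['tool_pos'],s['ee_rot'],s['contact_force'],s['torque'],s['gripper_width'],s['joint_positions'])
Rc=R.from_euler('xyz',s['ee_rot'],degrees=True)
a=np.radians(-10.8); d=np.array([np.sin(a),-np.cos(a),0])
print('stand -y per m in tool',Rc.inv().apply(d), d)
c=cam('wrist','w2.png')
E
```

```text
[0.64385747 0.0012793  0.3892332 ] [ 1.79943226e+02 -1.83419520e-02  6.91348067e+01] [ 1.22554428 -0.782066    3.50101098] [-0.22105083 -0.17360646 -0.16599805] 0.01409110963969819 [-6.73767269e+00  1.71422510e+01  7.37927034e+01  3.93031338e-03
  8.90055118e+01  1.41274635e+01]
stand -y per m in tool [-9.84609482e-01  1.74768842e-01 -1.42023072e-04] [-0.18738131 -0.98228725  0.        ]
```

View pics/w2.png

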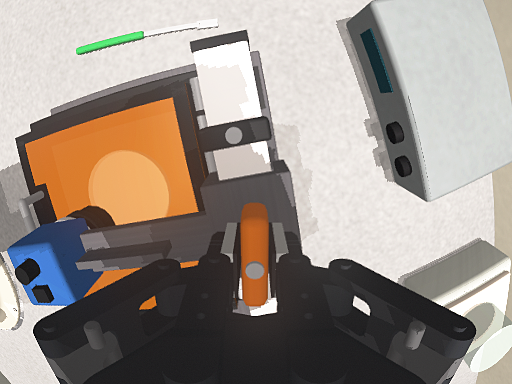

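The knob turned with the gripper: its bar sits between the pads at (255,255). Now the slide.

Emit:
carry_out(rows=[{"translation": [-0.01,0.0018,0],"delta_rot": [0,0,0]},{"translation": [-0.03,0.0053,0],"delta_rot": [0,0,0]},{"translation": [-0.05,0.0089,0],"delta_rot": [0,0,0]},{"translation": [-0.07,0.0124,0],"delta_rot": [0,0,0]},{"translation": [-0.09,0.016,0],"delta_rot": [0,0,0]},{"translation": [-0.11,0.0195,0],"delta_rot": [0,0,0]},{"translation": [-0.13,0.0231,0],"delta_rot": [0,0,0]},{"translation": [-0.14,0.0249,0],"delta_rot": [0,0,0]}])

```text
time_s: 7.2
tool_pos: [0.6169, -0.1399, 0.3892]
ee_rot: [179.8, -0.0, 68.6]
contact_force: [18.1, -2.2, 0.4]
gripper_width: 0.0142
grasp_force: 58.7
```

Emit:
carry_out(rows=[{"translation": [0.0005,0.0014,0],"delta_rot": [0,0,0]},{"translation": [-0.0093,0.0033,0],"delta_rot": [0,0,0]},{"translation": [-0.0093,0.0033,0],"delta_rot": [0,0,0]}])

```text
time_s: 7.58
tool_pos: [0.6161, -0.1492, 0.3892]
ee_rot: [179.9, 0.0, 68.6]
contact_force: [3.5, -2.2, 4.8]
gripper_width: 0.0138
grasp_force: 59.1
```

Emit:
carry_out(rows=[{"translation": [-0.005,0.001,0],"delta_rot": [0,0,0]},{"translation": [-0.0098,0.0019,0],"delta_rot": [0,0,0]},{"translation": [-0.0098,0.0019,0],"delta_rot": [0,0,0]}])

```text
time_s: 7.95
tool_pos: [0.6143, -0.1588, 0.3891]
ee_rot: [179.9, 0.0, 68.7]
contact_force: [4.4, -2.2, 5.0]
gripper_width: 0.0144
grasp_force: 59.2
```

Emit:
carry_out(rows=[{"translation": [-0.004,0.0008,0],"delta_rot": [0,0,0]},{"translation": [-0.007,0.0014,0],"delta_rot": [0,0,0]},{"translation": [-0.007,0.0014,0],"delta_rot": [0,0,0]}])

```text
time_s: 8.32
tool_pos: [0.6131, -0.1657, 0.3891]
ee_rot: [179.9, 0.0, 68.7]
contact_force: [4.3, -1.3, 6.2]
gripper_width: 0.0141
grasp_force: 59.2
```

Emit:
carry_out(rows=[{"translation": [-0.004,0.0008,0],"delta_rot": [0,0,0]},{"translation": [-0.0078,0.0016,0],"delta_rot": [0,0,0]},{"translation": [-0.0078,0.0016,0],"delta_rot": [0,0,0]}])

```text
time_s: 8.7
tool_pos: [0.6117, -0.1736, 0.3892]
ee_rot: [179.9, 0.0, 68.7]
contact_force: [2.9, -1.7, 6.3]
gripper_width: 0.014
grasp_force: 59.2
```

Emit:
carry_out(rows=[{"translation": [-0.003,0.0006,0],"delta_rot": [0,0,0]},{"translation": [-0.005,0.001,0],"delta_rot": [0,0,0]},{"translation": [-0.005,0.001,0],"delta_rot": [0,0,0]}])

```text
time_s: 9.07
tool_pos: [0.611, -0.1775, 0.3891]
ee_rot: [180.0, -0.1, 68.8]
contact_force: [3.6, 10.1, 6.7]
gripper_width: 0.014
grasp_force: 59.4
```

Emit:
carry_out(rows=[{"translation": [-0.0015,0.0003,0],"delta_rot": [0,0,0]},{"translation": [-0.0015,0.0003,0],"delta_rot": [0,0,0]}])

```text
time_s: 9.32
tool_pos: [0.611, -0.1781, 0.3891]
ee_rot: [-180.0, -0.2, 68.8]
contact_force: [6.2, 18.6, 7.5]
gripper_width: 0.0142
grasp_force: 59.4
```

Emit:
carry_out(rows=[{"translation": [0,0,0],"delta_rot": [0,0,0.18]},{"translation": [0,0,0],"delta_rot": [0,0,0.36]},{"translation": [0,0,0],"delta_rot": [0,0,0.54]},{"translation": [0,0,0],"delta_rot": [0,0,0.72]},{"translation": [0,0,0],"delta_rot": [0,0,0.9]},{"translation": [0,0,0],"delta_rot": [0,0,1.08]},{"translation": [0,0,0],"delta_rot": [0,0,1.26]},{"translation": [0,0,0],"delta_rot": [0,0,1.41]}])

```text
time_s: 10.32
tool_pos: [0.6109, -0.1778, 0.3892]
ee_rot: [-179.8, -0.0, -12.3]
contact_force: [3.6, 21.0, 9.4]
gripper_width: 0.014
grasp_force: 59.9
```

```bash
python3 to.py .643 0 .234 -10.2
```

```text
T [-0.0064 -0.1806  0.001 ] r [-0.0043 -0.0001 -0.0361]
10.325 [ 0.61085656 -0.17782345  0.38920153] [-1.79754448e+02 -4.89324977e-04 -1.22707379e+01] [-23.22081549  16.24693235  74.93852581   0.24122235  88.86071538
  79.04502797] [ 3.62242857 20.99373432  9.38422134] [ 3.51060532 -0.5877921   0.17935344] 0.014011255344861267
```

Emit:
carry_out(rows=[{"translation": [0.0,-0.002,0],"delta_rot": [0,0,0]},{"translation": [0.0,-0.002,0],"delta_rot": [0,0,0]}])

```text
time_s: 10.58
tool_pos: [0.611, -0.177, 0.3892]
ee_rot: [-179.9, -0.0, -12.0]
contact_force: [0.0, 7.5, 8.4]
gripper_width: 0.0138
grasp_force: 59.7
```

Emit:
carry_out(rows=[{"translation": [0,0,0],"delta_rot": [0,0,0]},{"translation": [0,0,0],"delta_rot": [0,0,0]},{"translation": [0,0,0],"delta_rot": [0,0,0]},{"translation": [0,0,0],"delta_rot": [0,0,0]},{"translation": [0,0,0],"delta_rot": [0,0,0]},{"translation": [0,0,-0.03],"delta_rot": [0,0,0]},{"translation": [0,0,-0.07],"delta_rot": [0,0,0]},{"translation": [0,0,-0.09],"delta_rot": [0,0,0]}], jaw=1)

```text
time_s: 11.58
tool_pos: [0.611, -0.1773, 0.4811]
ee_rot: [180.0, -0.1, -11.9]
contact_force: [-0.1, -0.6, -0.5]
gripper_width: 0.0852
grasp_force: 0.0
```

```bash
python3 - <<'E'
from h import *
import pickle
c=cam('wrist','w3.png'); pickle.dump(c,open('w3.pkl','wb'))
from to import *
to([.4286,.0282,.235],down(79.6)); print(ctrl.read_state()['tool_pos'])
E
```

```text
T [-0.2213 -0.1634  0.092 ] r [ 0.0041 -0.0028 -1.5975]
[ 0.6109528  -0.17726322  0.4830605 ]
```

View pics/w3.png

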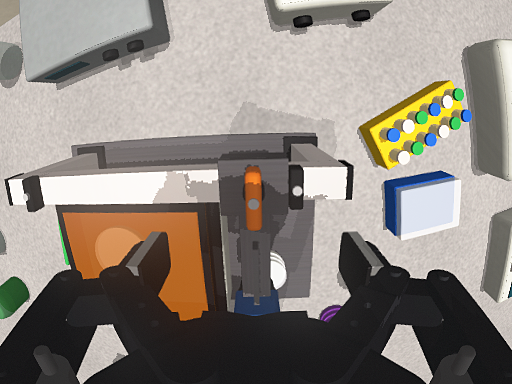

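Emit:
carry_out(rows=[{"translation": [-0.221,-0.163,0.0],"delta_rot": [0,0,-1.598]},{"translation": [-0.221,-0.163,0.0],"delta_rot": [0,0,-1.598]},{"translation": [-0.221,-0.163,0.0],"delta_rot": [0,0,-1.598]},{"translation": [-0.221,-0.163,0.0],"delta_rot": [0,0,-1.598]},{"translation": [-0.221,-0.163,0.0],"delta_rot": [0,0,-1.598]},{"translation": [-0.221,-0.163,0.0],"delta_rot": [0,0,-1.598]},{"translation": [-0.221,-0.163,0.0],"delta_rot": [0,0,-1.598]},{"translation": [-0.221,-0.163,0.0],"delta_rot": [0,0,-1.598]}])

```text
time_s: 12.62
tool_pos: [0.4285, 0.0279, 0.4785]
ee_rot: [-180.0, -0.0, 74.4]
contact_force: [0.1, -0.1, -0.6]
gripper_width: 0.0854
grasp_force: 0.0
```

```bash
python3 to.py .4286 .0282 .31 79.6
```

```text
T [ 0.0003 -0.      0.0135] r [-0.     -0.0001 -0.0911]
12.625 [0.42852533 0.02788648 0.47848509] [-1.79999748e+02 -5.27644251e-03  7.43778371e+01] [-6.58081234e+00 -9.88043784e+00  9.22478486e+01  5.29742985e-03
  9.76320090e+01  9.04205414e+00] [ 0.13895868 -0.08269499 -0.59282213] [0.04276494 0.03538048 0.02054336] 0.08538234540539479
```

Emit:
carry_out(rows=[{"translation": [0,0,0.0135],"delta_rot": [0,0,-0.091]},{"translation": [0,0,0.0135],"delta_rot": [0,0,-0.091]}])

```text
time_s: 12.88
tool_pos: [0.4285, 0.0278, 0.4644]
ee_rot: [-179.9, 0.0, 79.2]
contact_force: [1.1, 0.0, 0.4]
gripper_width: 0.0854
grasp_force: 0.0
```

```bash
python3 - <<'E'
from h import *
import pickle
c=cam('wrist'); pickle.dump(c,open('w4.pkl','wb'))
cv2.imwrite('pics/w4.png',cv2.resize(c['pixels'],(800,600)))
print(ctrl.read_state()['tool_pos'],ctrl.read_state()['ee_rot'])
E
```

```text
[0.42857204 0.02777037 0.46508448] [-1.79963993e+02 -1.30841327e-03  7.90976949e+01]
```

View pics/w4.png

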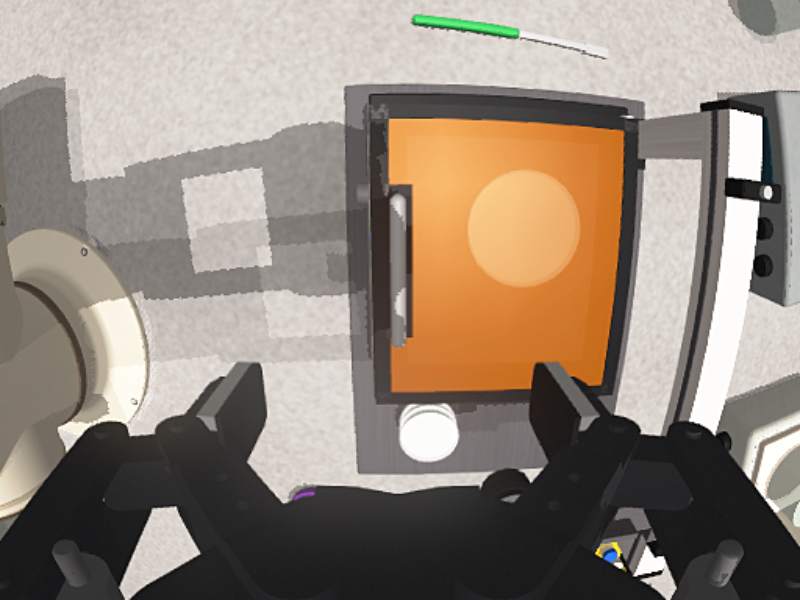

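The handle bar shows clearly, running (399,193) to (400,347), and the path over it is clear.

```bash
python3 - <<'E'
from h import *
from to import *
import pickle
c=pickle.load(open('w4.pkl','rb')); k=.64
g=lambda u,v,z:wonz(c,(u+.5)*k-.5,(v+.5)*k-.5,z)
a,b=g(399,193,.148),g(400,347,.148); m=(a+b)/2; d=a-b
print(a,b,m,np.linalg.norm(d),np.degrees(np.arctan2(d[1],d[0])))
to(m,down(79.6))
# lid left/right edges at frame top
print(g(372,96,.116),g(378,400,.116))
E
```

```text
[0.43804728 0.07889541 0.148     ] [ 0.41985443 -0.02002861  0.148     ] [0.42895085 0.0294334  0.148     ] 0.10058300338647796 79.5793274054975
T [0.0017 0.0002 0.1621] r [-0.0006 -0.     -0.0088]
[0.43253853 0.1465145  0.116     ] [ 0.39258847 -0.073247    0.116     ]
```

Emit:
carry_out(rows=[{"translation": [0.0017,0.0002,0.05],"delta_rot": [0,0,-0.009]},{"translation": [0.0017,0.0002,0.1],"delta_rot": [0,0,-0.009]},{"translation": [0.0017,0.0002,0.14],"delta_rot": [0,0,-0.009]},{"translation": [0.0017,0.0002,0.161],"delta_rot": [0,0,-0.009]},{"translation": [0.0017,0.0002,0.161],"delta_rot": [0,0,-0.009]}])

```text
time_s: 13.55
tool_pos: [0.4291, 0.0294, 0.3036]
ee_rot: [-179.9, 0.0, 79.6]
contact_force: [-1.0, -0.1, 0.5]
gripper_width: 0.0853
grasp_force: 0.0
```

Emit:
carry_out(rows=[{"translation": [0,0,0],"delta_rot": [0,0,0]},{"translation": [0,0,0],"delta_rot": [0,0,0]},{"translation": [0,0,0],"delta_rot": [0,0,0]},{"translation": [0,0,0],"delta_rot": [0,0,0]},{"translation": [0,0,0],"delta_rot": [0,0,0]},{"translation": [0,0,0],"delta_rot": [0,0,0]},{"translation": [0,0,0],"delta_rot": [0,0,0]},{"translation": [0,0,0],"delta_rot": [0,0,0]}], jaw=-1, grip_force=70)

```text
time_s: 14.55
tool_pos: [0.4289, 0.0295, 0.3046]
ee_rot: [-179.9, -0.0, 79.7]
contact_force: [-7.5, 1.0, 8.2]
gripper_width: 0.0074
grasp_force: 68.4
```

```bash
cat > arc.py <<'E'
from h import *
s=ctrl.read_state(); p=np.array(s['tool_pos']); Rc=R.from_euler('xyz',s['ee_rot'],degrees=True)
print(s['time_s'],p,s['ee_rot'],s['contact_force'],s['torque'],s['gripper_width'],s['joint_positions'])
# tool: x along stand y, z down; y: ±stand x
a=np.radians(-10.4); ex=np.array([np.cos(a),np.sin(a),0]); ey=np.array([-np.sin(a),np.cos(a),0]); ez=np.array([0,0,1.])
h=np.array([.429,.0294,.148]); hinge=h+.18*ex-.06*ez
import sys
for th in map(float,sys.argv[1:]):
    Q=R.from_rotvec(ey*np.radians(th))
    print(th,np.round(Rc.inv().apply(hinge+Q.apply(p-hinge)-p),4),np.round((Rc.inv()*Q*Rc).as_rotvec(),4))
E
python3 arc.py 3 6 9 12 15 18 21 24
```

```text
14.55 [0.42889825 0.02949792 0.304568  ] [-1.79945056e+02 -4.42463378e-03  7.97435921e+01] [-7.52450758  1.00327889  8.15232458] [ 0.15313508  1.18278056 -0.05278459] 0.007436831665204714 [-6.35912894e+00 -5.66555074e+00  1.08805851e+02  8.36608237e-03
  7.69142161e+01  3.89537879e+00]
3.0 [-0.      0.0116 -0.0091] [0.0524 0.0001 0.    ]
6.0 [-0.0001  0.0236 -0.0177] [0.1047 0.0003 0.    ]
9.0 [-0.0001  0.0361 -0.0255] [0.1571 0.0004 0.    ]
12.0 [-0.0001  0.0489 -0.0328] [0.2094 0.0005 0.    ]
15.0 [-0.0002  0.0622 -0.0393] [0.2618 0.0007 0.    ]
18.0 [-0.0002  0.0757 -0.0451] [0.3142 0.0008 0.    ]
21.0 [-0.0002  0.0895 -0.0502] [0.3665 0.0009 0.    ]
24.0 [-0.0003  0.1036 -0.0546] [0.4189 0.001  0.    ]
```

Emit:
carry_out(rows=[{"translation": [0,0.0116,-0.0091],"delta_rot": [0.0524,0,0]},{"translation": [0,0.0236,-0.0177],"delta_rot": [0.1047,0,0]},{"translation": [0,0.0361,-0.0255],"delta_rot": [0.1571,0,0]},{"translation": [0,0.0361,-0.0255],"delta_rot": [0.1571,0,0]}])

```text
time_s: 15.05
tool_pos: [0.4648, 0.023, 0.3299]
ee_rot: [-170.8, -0.0, 79.7]
contact_force: [-10.0, 1.5, 4.6]
gripper_width: 0.0075
grasp_force: 69.6
```

```bash
python3 - <<'E'
from h import *
s=ctrl.read_state();print(s['contact_force'],s['torque'],s['ee_rot'],s['gripper_width'],s['joint_positions'])
E
python3 arc.py 3 6 9 12 15 18 21 24
```

```text
[-9.96971066  1.45778319  4.58904021] [ 0.24607238  1.54162068 -0.02663998] [-1.70777868e+02 -1.21384289e-03  7.97387315e+01] 0.007511917085313727 [ -6.84715347   0.55887653 100.03649866   0.54819637  88.61066296
   3.35660213]
15.05 [0.4648093  0.0229749  0.32986923] [-1.70777868e+02 -1.21384289e-03  7.97387315e+01] [-9.96971066  1.45778319  4.58904021] [ 0.24607238  1.54162068 -0.02663998] 0.007511917085313727 [ -6.84715347   0.55887653 100.03649866   0.54819637  88.61066296
   3.35660213]
3.0 [-0.      0.0115 -0.0092] [ 0.0524  0.0001 -0.    ]
6.0 [-0.0001  0.0235 -0.0177] [ 0.1047  0.0003 -0.    ]
9.0 [-0.0001  0.036  -0.0256] [ 1.571e-01  4.000e-04 -1.000e-04]
12.0 [-0.0001  0.0488 -0.0328] [ 2.094e-01  5.000e-04 -1.000e-04]
15.0 [-0.0002  0.062  -0.0394] [ 2.618e-01  6.000e-04 -1.000e-04]
18.0 [-0.0002  0.0755 -0.0452] [ 3.142e-01  8.000e-04 -1.000e-04]
21.0 [-0.0002  0.0893 -0.0504] [ 3.665e-01  9.000e-04 -1.000e-04]
24.0 [-0.0003  0.1034 -0.0548] [ 4.189e-01  1.000e-03 -2.000e-04]
```

Emit:
carry_out(rows=[{"translation": [0,0.0115,-0.0092],"delta_rot": [0.0524,0,0]},{"translation": [0,0.0235,-0.0177],"delta_rot": [0.1047,0,0]},{"translation": [0,0.036,-0.0256],"delta_rot": [0.1571,0,0]},{"translation": [0,0.0488,-0.0328],"delta_rot": [0.2094,0,0]},{"translation": [0,0.0488,-0.0328],"delta_rot": [0.2094,0,0]}])

```text
time_s: 15.68
tool_pos: [0.5175, 0.0134, 0.3546]
ee_rot: [-158.8, 0.0, 79.7]
contact_force: [-9.2, 1.3, 6.2]
gripper_width: 0.0074
grasp_force: 70.0
```

```bash
python3 arc.py 3 6 9 12 15 18 21 24; python3 - <<'E'
from h import *
c=cam('scene'); cv2.imwrite('pics/s5.png',cv2.resize(c['pixels'][110:300,130:370],(800,633))[:600])
E
```

```text
15.675 [0.51747292 0.01339823 0.35461048] [-1.58799913e+02  1.48676502e-03  7.97352998e+01] [-9.19985301  1.33828888  6.20801894] [0.13641853 1.43153018 0.0802782 ] 0.007404898067704437 [ -7.35502421   9.65606584  88.16481976   1.07962288 103.35207264
   2.96294958]
3.0 [-0.      0.0116 -0.0091] [ 0.0524  0.0001 -0.    ]
6.0 [-0.0001  0.0236 -0.0177] [ 1.047e-01  2.000e-04 -1.000e-04]
9.0 [-0.0001  0.036  -0.0256] [ 1.571e-01  3.000e-04 -1.000e-04]
12.0 [-0.0001  0.0488 -0.0328] [ 2.094e-01  5.000e-04 -2.000e-04]
15.0 [-0.0002  0.062  -0.0393] [ 2.618e-01  6.000e-04 -2.000e-04]
18.0 [-0.0002  0.0756 -0.0452] [ 3.142e-01  7.000e-04 -3.000e-04]
21.0 [-0.0002  0.0894 -0.0503] [ 3.665e-01  8.000e-04 -3.000e-04]
24.0 [-0.0003  0.1034 -0.0547] [ 4.189e-01  9.000e-04 -4.000e-04]
```

View pics/s5.png

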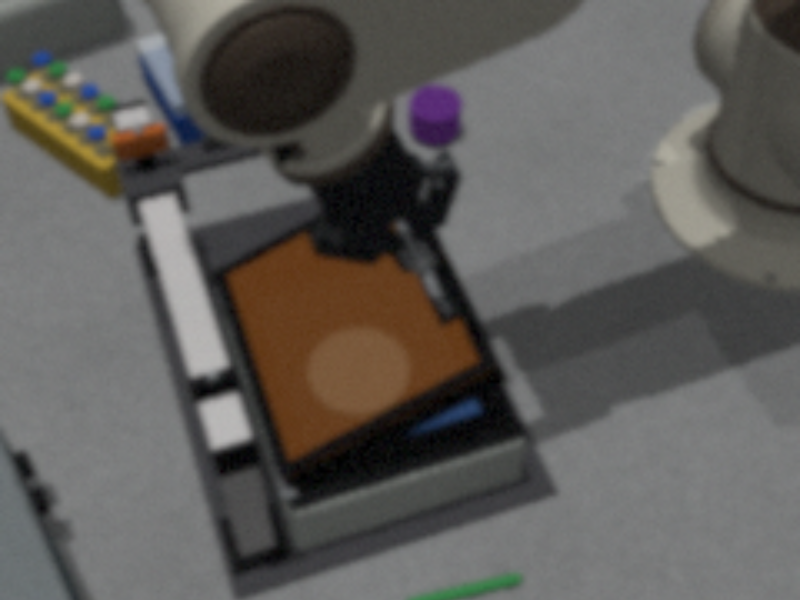

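The lid is opening with the handle in the jaws at (420,260), the blue-lit gap shows at (450,415), and the camera is parked clear. On to 45°.

Emit:
carry_out(rows=[{"translation": [0,0.0116,-0.0091],"delta_rot": [0.0524,0,0]},{"translation": [0,0.0236,-0.0177],"delta_rot": [0.1047,0,0]},{"translation": [0,0.036,-0.0256],"delta_rot": [0.1571,0,0]},{"translation": [0,0.0488,-0.0328],"delta_rot": [0.2094,0,0]},{"translation": [-0.0001,0.062,-0.0393],"delta_rot": [0.2618,0,0]},{"translation": [-0.0001,0.0756,-0.0452],"delta_rot": [0.3142,0,0]},{"translation": [-0.0002,0.0894,-0.0503],"delta_rot": [0.3665,0,0]},{"translation": [-0.0003,0.1034,-0.0547],"delta_rot": [0.4189,0,0]}])

```text
time_s: 16.73
tool_pos: [0.6319, -0.0075, 0.3685]
ee_rot: [-134.9, -0.0, 79.7]
contact_force: [-0.7, 1.2, -0.1]
gripper_width: 0.0075
grasp_force: 69.8
```

Emit:
carry_out(rows=[{"translation": [0,0,0],"delta_rot": [0,0,0]},{"translation": [0,0,0],"delta_rot": [0,0,0]},{"translation": [0,0,0],"delta_rot": [0,0,0]},{"translation": [0,0,0],"delta_rot": [0,0,0]}])

```text
time_s: 17.23
tool_pos: [0.6313, -0.0074, 0.3686]
ee_rot: [-135.0, -0.0, 79.7]
contact_force: [-2.3, 0.9, 1.3]
gripper_width: 0.0075
grasp_force: 70.0
```

```bash
python3 arc.py 0; python3 - <<'E'
from h import *
s=ctrl.read_state(); g=s['tool_pos']+R.from_euler('xyz',s['ee_rot'],degrees=True).apply([0,0,.155])
a=np.radians(-10.4); ex=np.array([np.cos(a),np.sin(a),0]); hinge=np.array([.429,.0294,.148])+.18*ex-[0,0,.06]
d=g-hinge; x=d@ex; print('grasp',g,'rel hinge',x,d[2],'radius',np.hypot(x,d[2]),'open deg',np.degrees(np.arctan2(d[2],-x))-np.degrees(np.arctan2(60,180)))
for n in('scene','top'):
    c=cam(n)
    if n=='scene': cv2.imwrite('pics/s6.png',cv2.resize(c['pixels'],(800,600)))
E
```

```text
17.225 [ 0.6313331  -0.00743659  0.36855129] [-1.34999216e+02 -9.51282798e-03  7.97460168e+01] [-2.34250972  0.91413282  1.34883004] [ 0.13929229  0.16152952 -0.08288632] 0.007468267259140605 [ -8.03631342  29.78349104  63.74500181   2.10048666 131.43153616
   2.95207171]
0.0 [0. 0. 0.] [0. 0. 0.]
grasp [0.52348383 0.01209197 0.25895124] rel hinge -0.0839439719216847 0.17095123705681112 radius 0.19044924749980668 open deg 45.412145614764384
```

View pics/s6.png

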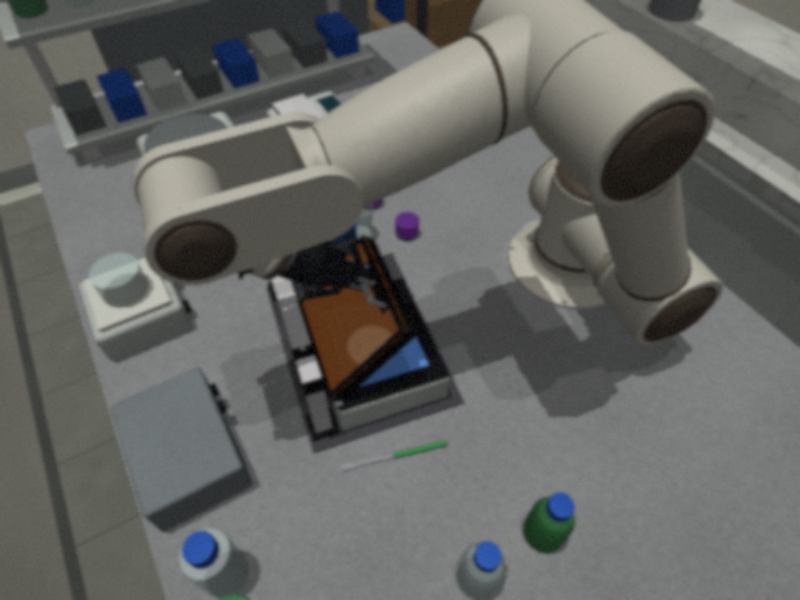

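The lid is held at about 45°, with the blue-lit window showing at (400,365). The spatula and bottles haven't moved. Handing in.

```bash
python3 -c "
from plant import ctrl
print(ctrl.finish_job())"
```

```text
the job is handed in; nothing more can be done
None
```

The job is handed in: the knob was loosened about a quarter turn, the camera slid to the right end stop and clamped there again, and the amber lid is held open at about 45° by its handle. The hand-in gave back no verdict.

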